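Lean the squeegee board in the drain tray

ROBOT

A 6-joint arm with a two-finger parallel gripper is mounted at the origin on the work surface. World frame = base frame: x ahead of the robot, y to its left, z up, the work surface at z = 0. Lengths are in mm, angles in rad, forces in N, time in s.
With the tool pointing down it reaches from about 400 to 925 mm from the base axis. Payload 12.5 kg.
Tool frame: the origin (TCP) lies between the finger pads; the fingertips stand 19 mm ahead of it and the grasp point (between the pads) is the TCP (env.tips_ahead is the distance from the TCP to the fingertips, in mm); z points along the fingers, y is the line along which they close (so a half turn about z gives the same grasp; the last joint's range is limited). The gripper opens to 95 mm and grips with 3 to 60 N. Pads are 20 mm wide; open, the fingers measure 119 mm over their backs; the gripper's body (75 mm by 180 mm) begins 59 mm behind the grasp point.
Start: joints at [-1.316, 0.491, 1.559, -0, 1.092, -0.106], TCP at [220.662, -584.767, 233.661] pointing down, gripper open.
Joint ranges: [-3.1, 3.1], [-0.84, 2.19], [0.05, 2.79], [-1.13, 4.28], [0.06, 2.93], [-2.69, 2.69]. Speed limits (rad/s): [2.22, 2.22, 2.79, 3.14, 3.14, 3.14].

INTERFACE

Orientations are given as [roll, pitch, yaw] about the fixed x, y, z axes, in that order (R = Rz(yaw) Ry(pitch) Rx(roll)).
In Python, from cell import env gives the robot as it stands.
- The arm moves only by the shell command python3 -m crank 'ROWS'. ROWS is JSON, a list of rows, each a list of 5 numbers: the shift along the tool's x, y, z in mm, then the turn about the tool's z in degrees, then the finger opening in mm, from 0 to 95.1. In form: [[dx, dy, dz, yaw, grip], ...]. A call has 1 to 10 rows; each row is the pose to reach, as a shift and turn from the pose commanded when the call began, along the tool's axes at that moment; what a row does not reach only later rows make up. A row lasts 1/12 s, in which the tool goes at most 41.7 mm and 7.16 degrees, less where a joint would pass 70% of its speed; a pose out of reach is approached as far as the arm can. A call with a gripper value outside its range is refused whole. The fingers move at their own pace and stop on an object; the grip force is fixed at half the most. Time passes only in rows, so rows that repeat a pose let the fingers close. It gives the time, the measured TCP pose, the force, the opening and the grip force at its end, in the units of the state.
- env.state(): the state, without advancing time (a new reading comes with each control period).
- env.read_camera(name): name is "side" or "top"; returns a dict with "img" (384x512x3 uint8, blue, green, red), "K" (3x3 intrinsics, pixels), "pose" (4x4, takes a point from camera to world coordinates). Camera axes: x right, y down, z forward; pixel columns grow to the right and rows downward; lengths in mm; the calibration is good to about 2 mm. A picture is of the moment at which its call begins. There is no depth.
- env.job_done(): hands the job in; it is judged then, once.
The state is a dict: "t": time; "joints": joint angles; "qvel": joint speeds; "tau": joint torques, N m; "eef_pos": TCP position; "tcp_rot": TCP orientation; "ft_force": force on the tool from outside, world axes, zero at the start; "moment": the same for the moment, N m; "opening": opening from 0.0 (shut) to 1.0 (fully open); "grip_force": force on a finger pad.
Only numpy, scipy, OpenCV 4.12 (cv2) and the standard library are available. Lean on these libraries where they do the work, as an engineer would, in place of code of your own. Each camera call takes 0.05 s, during which the arm holds its last target. There are 200 camera calls.

TASK

Take the large white squeegee board out of the wire board store and lean it up to drain in the steel drip tray: lower edge down in the middle one of the tray's three rubber grooves, upper part resting back on the chrome bar, so that it leans about 25 degrees back from upright and cannot slide. Set its edge down in the groove before you let go (do not drop it in) and leave it standing by itself. Leave the other two boards in the store, and do not shift the squeegee block, film reel and glass stopper lying around.

Things in the scene. Friction and masses are not known exactly. Their poses are not given: they have to be found in the camera images.
- squeegee_board: Largest of the three boards standing in the wire store: white plastic, 200 mm high, 150 wide, 8 thick, 0.2 to 0.4 kg, a 12 mm hanging hole in one upper corner. Origin: middle of its lower edge, mid-thickness. z runs up the board, y along its width, x is its face normal (in the store, away from the robot). It stands upright within 3 degrees and pulls straight up; pinch its top edge.
- drain_tray: Fixed steel drip tray 150 (x) x 240 (y) mm, rim 18 mm high, black ribbed rubber liner that grips well, chrome bar along y on uprights at y = +-107 mm. Origin: centre of underside, on the counter; x points away from the robot, from bar to grooves (yaw up to 0.3 rad); z up. Liner floor z = 8 mm; ribs along y 6 mm wide, 6 mm high at x = -30, -2, 26, 54 mm: three grooves 22 mm wide between.
- middle_groove (a point): Middle of the middle groove's floor (tray x = 12, y = 0, z = 8 mm; the other grooves at x = -16 and 40); axes as the tray's. With its lower edge in the groove on the floor and its back on the bar, the board's top leans towards -x, the robot's side: about 25 degrees from upright here, 13 and 35 in the others.
- back_bar (a point): Middle of the axis of the tray's chrome back bar, 10 mm in diameter, 120 mm above the counter (tray frame x = -50 mm, y = 0); axes as the tray's, the bar runs along y.
- board_store: Fixed wire store: grey base plate 150 (x) x 120 (y) mm, top 10 mm above the counter, with three pairs of chrome wire hoops (90 mm long in y, tops 75 mm above the counter), each pair an 11.5 mm slot for a board, at x = -46, 0, 46 mm. Origin: centre of underside; x away from the robot (yaw up to 0.3 rad). Store and tray stand left and right of the robot's middle, either way round.
- small_board: Bystander: small white plastic board 105 mm high, 130 mm wide, 8 mm thick, in another slot of the store. Origin: middle of its lower edge.
- wood_board: Bystander: square wooden lens board 110 x 110 x 8 mm with a dark disc, in another slot of the store. Origin: middle of its lower edge.
- squeegee_block: Bystander: grey rubber squeegee block 150 mm long (x), about 45 mm wide, 30 mm high, lying between the store and the tray. Origin: centre of its underside.
- film_reel: Bystander: white plastic film reel, 90 mm across, 55 mm high, beyond the store and the tray. Origin: centre of its underside.
- glass_stopper: Bystander: amber glass bottle stopper standing on its head, 60 mm across, 68 mm high, between the store and the tray, on the robot's side. Origin: centre of its underside.

How it is judged (in metres and radians):
On the way:
1. the board's lower edge is set down in the middle groove while the gripper still holds it (z of squeegee_board in the frame of middle_groove below 0.008 m and x of squeegee_board in the frame of middle_groove between -0.012 and 0.012 m and y of squeegee_board in the frame of middle_groove between -0.045 and 0.045 m and contact force between the fingers and squeegee_board above 0.5 N), for 0.1 s.
At the end, for the whole second after the job is handed in: The large board stands by itself, at rest and released: middle of its lower edge within 12 mm of the middle groove's centre line, at most 5 mm above its floor, within 45 mm of the tray's middle along the bar; leaning 20 to 30 degrees from upright, along the bar to within 8 degrees (z of squeegee_board in the frame of middle_groove between -0.005 and 0.005 m and x of squeegee_board in the frame of middle_groove between -0.012 and 0.012 m and y of squeegee_board in the frame of middle_groove between -0.045 and 0.045 m and angle between squeegee_board's own z axis and vertical between 0.349 and 0.524 rad and angle between the y axis of squeegee_board and the y axis of drain_tray, either way round below 0.14 rad and contact force between squeegee_board and drain_tray above 0.5 N and linear speed of squeegee_board below 0.02 m/s and contact force between the fingers and squeegee_board below 0.05 N); the robot touches nothing.
It fails at once if another board in the store is shifted by more than 25 mm (distance of any of small_board, wood_board from where it was at the start of the episode above 0.025 m).
It fails at once if the squeegee block, film reel or glass stopper is shifted by more than 25 mm (distance of any of squeegee_block, film_reel, glass_stopper from where it was at the start of the episode above 0.025 m).
It also fails if it takes over 48 s, if anything falls off the work surface, if the arm or the gripper's body presses on something with over 40 N, if the wrist force passes 120 N, or if a joint passes its speed limit or range.

## Working session

There is one attempt and no reset: what is moved stays moved. The work goes in short steps, Python scripts to look and compute and a shell command to move; the robot and the scene stay as the last step left them, time stands still between calls to the robot, and variables do not carry over. Pictures are saved under pics/ and viewed, at most 10 in all, crops included, and the job is handed in when it is done.

```bash
ls; mkdir -p pics; python3 - <<'E'
from cell import env
import cv2,numpy as np
for n in("side","top"):
    d=env.read_camera(n); cv2.imwrite(f"pics/{n}0.png",d["img"]); print(n,d["K"].tolist(),np.round(d["pose"],3).tolist())
s=env.state();print(s)
E
```

```text
pics
side [[421.02869273887563, 0.0, 253.94263465434565], [0.0, 421.02869273887563, 194.83946262303144], [0.0, 0.0, 1.0]] [[-0.977, -0.167, 0.13, 472.053], [-0.211, 0.707, -0.675, 614.795], [0.021, -0.687, -0.726, 770.894], [0.0, 0.0, 0.0, 1.0]]
top [[363.43982144673413, 0.0, 250.23867797453295], [0.0, 363.43982144673413, 190.98719914803755], [0.0, 0.0, 1.0]] [[0.022, -0.996, 0.087, 540.157], [-0.999, -0.018, 0.047, -15.805], [-0.045, -0.088, -0.995, 790.943], [0.0, 0.0, 0.0, 1.0]]
{'t': 0.1, 'joints': array([-1.31559233e+00,  4.91518675e-01,  1.55939472e+00, -3.61306348e-05,
        1.09171730e+00, -1.05640157e-01]), 'qvel': array([ 0.00026654, -0.00210838, -0.00166289,  0.0005149 , -0.00096092,
       -0.00052601]), 'tau': array([ 2.34201267e-03, -6.13619399e+01, -2.58607435e+01,  6.94080535e-02,
        4.70098795e-02, -5.79750485e-05]), 'eef_pos': array([ 220.60359268, -584.55519026,  233.10599027]), 'tcp_rot': array([-3.14055702e+00, -7.75880434e-05,  3.60860785e-01]), 'ft_force': array([0.42863313, 0.72893141, 0.19675751]), 'moment': array([ 0.02121353,  0.00535669, -0.03672205]), 'grip_force': 0.0, 'opening': 1.0036146210086136}
```

View pics/side0.png

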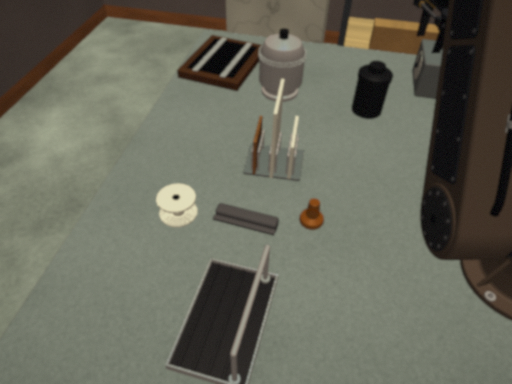

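View pics/top0.png

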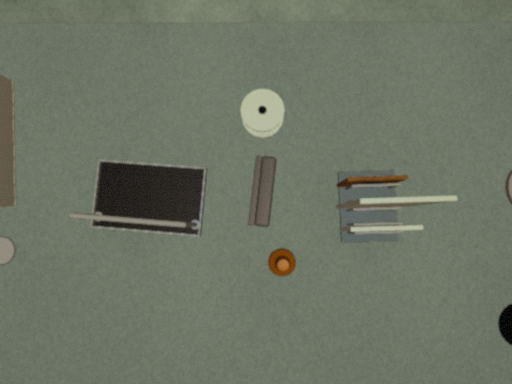

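Side view: the store is at the far side (about (275,160)), with the tall board in the middle slot, its top edge near (281,85). The tray is near (225,320), with the bar running from (265,250) to (235,375). In the top view the tray is at (150,198) with the bar from (72,216) to (190,224), and the store is at (370,207). The board's top edge runs from (360,201) to (457,198).

```bash
cat > h.py <<'E'
import cv2,numpy as np
from cell import env
def ray(d,p):
    v=np.linalg.inv(d["K"])@np.array([p[0],p[1],1.]); return d["pose"][:3,3],d["pose"][:3,:3]@v
def plane(d,p,z):
    o,v=ray(d,p); return o+v*(z-o[2])/v[2]
def two(d1,p1,d2,p2):
    o1,v1=ray(d1,p1);o2,v2=ray(d2,p2)
    s=np.linalg.lstsq(np.c_[v1,-v2],o2-o1,rcond=None)[0]
    a,b=o1+s[0]*v1,o2+s[1]*v2; return (a+b)/2,np.linalg.norm(a-b)
def proj(d,P):
    q=d["K"]@(d["pose"][:3,:3].T@(np.array(P)-d["pose"][:3,3])); return q[:2]/q[2]
def blob(mask,box):
    """largest contour in box (x0,y0,x1,y1): its points and minAreaRect corners"""
    m=np.zeros(mask.shape,np.uint8);x0,y0,x1,y1=box;m[y0:y1,x0:x1]=mask[y0:y1,x0:x1]*255
    c=max(cv2.findContours(m,cv2.RETR_EXTERNAL,cv2.CHAIN_APPROX_NONE)[0],key=cv2.contourArea)
    return c[:,0],cv2.boxPoints(cv2.minAreaRect(c))
E
python3 - <<'E'
from h import *
np.set_printoptions(precision=1,suppress=True)
t=env.read_camera("top");s=env.read_camera("side")
vt=t["img"].max(2);vs=s["img"].max(2)
c,b=blob(vt>130,(335,188,470,215)); print("board top rect",b)
for p in b: print(plane(t,p,210))
c2,b2=blob(vs>130,(262,72,292,160)); print("side board",b2, c2[c2[:,1].argmin()])
m=cv2.morphologyEx((vt<40).astype(np.uint8),cv2.MORPH_CLOSE,np.ones((15,15)))>0
c,b=blob(m,(85,150,215,245)); print("liner",b)
P=np.array([plane(t,p,14)for p in b]);print(P,P.mean(0))
e=cv2.hconcat([cv2.resize(t["img"][150:250,60:220],None,fx=4,fy=4,interpolation=2)])
f=cv2.resize(s["img"][240:384,160:290],None,fx=4,fy=4,interpolation=2)[:,:];g=cv2.resize(s["img"][70:190,240:310],None,fx=4,fy=4,interpolation=2)
cv2.imwrite("pics/a.png",e)
h=np.zeros((600,800,3),np.uint8);h[:576,:520]=f;h[:480,520:800]=g;cv2.imwrite("pics/b.png",h)
E
```

```text
board top rect [[359.8 196.8]
 [456.9 194. ]
 [457.1 201. ]
 [360.  203.8]]
[ 585.  -162.2  210. ]
[ 592.1 -312.3  210. ]
[ 581.2 -312.3  210. ]
[ 573.9 -162.5  210. ]
side board [[252.8 134.2]
 [264.7  74.3]
 [284.9  78.4]
 [273.  138.2]] [281  78]
liner [[ 94.7 224.1]
 [ 99.9 162.1]
 [201.5 170.5]
 [196.4 232.6]]
[[530.1 357.4  14. ]
 [666.5 353.9  14. ]
 [651.  127.6  14. ]
 [516.9 134.3  14. ]] [591.1 243.3  14. ]
```

View pics/a.png

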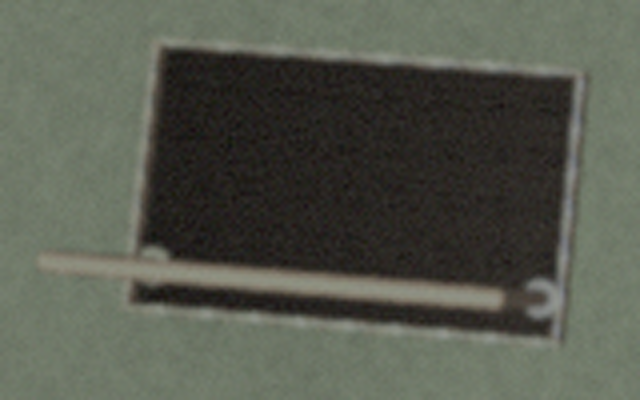

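View pics/b.png

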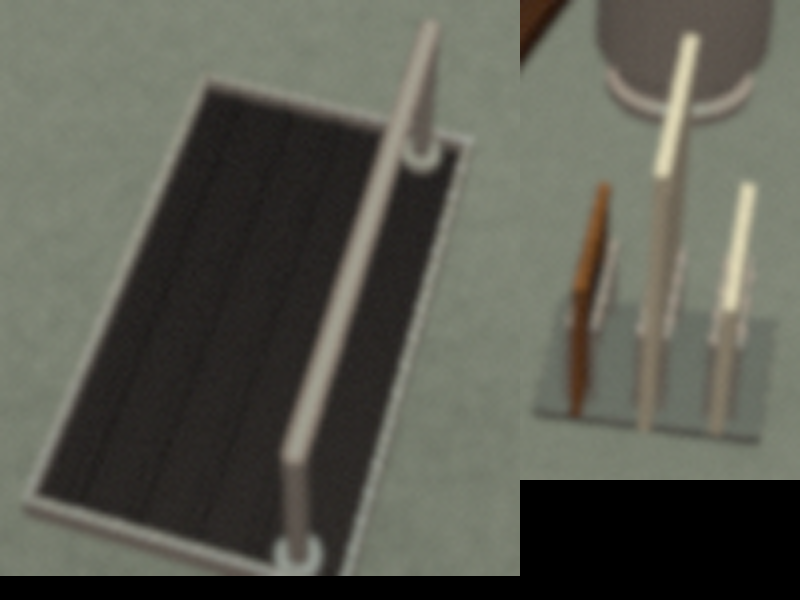

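Crop a: tray rim corners at zoomed (160,44), (582,74), (560,342), (130,303); bar ends at (40,262) and (505,298). Crop b: bar ends at (293,455) and (430,24). The board's top edge runs from (664,173) to (692,37), its foot is near (645,428), and it looks upright.

```bash
python3 - <<'E'
from h import *
np.set_printoptions(precision=1,suppress=True)
t=env.read_camera("top");s=env.read_camera("side")
A=lambda x,y:np.array([x,y])/4+[60,150]-.4
F=lambda x,y:np.array([x,y])/4+[160,240]-.4
G=lambda x,y:np.array([x-520,y])/4+[240,70]-.4
R=np.array([plane(t,A(*p),18) for p in [(160,44),(582,74),(560,342),(130,303)]]);print("rim",R,R.mean(0),[np.linalg.norm(R[i]-R[i-1]) for i in range(4)])
l=R[[0,3]].mean(0)-R[[1,2]].mean(0); print("yaw rim y",np.arctan2(-l[0],l[1]))
u=R[[0,1]].mean(0)-R[[2,3]].mean(0); print("yaw rim x",np.arctan2(u[1],u[0]))
b1,e1=two(t,A(40,262),s,F(293,457));b2,e2=two(t,A(505,298),s,F(430,24));print("bar",b1,e1,b2,e2,np.linalg.norm(b1-b2),"yaw",np.arctan2(-(b1-b2)[0],(b1-b2)[1]))
g1,e1=two(t,(360,200.5),s,G(664,173));g2,e2=two(t,(457,197.5),s,G(692,37));print("board",g1,e1,g2,e2,"yaw",np.arctan2(-(g1-g2)[0],(g1-g2)[1]))
print("plane210",plane(t,(360,200.3),210),plane(t,(457,197.5),210), plane(s,G(664,173),210),plane(s,G(692,37),210),"foot",plane(s,G(645,428),10))
E
```

```text
rim [[669.1 352.9  18. ]
 [655.9 119.3  18. ]
 [511.9 126.4  18. ]
 [527.4 361.1  18. ]] [591.1 239.9  18. ] [np.float64(141.9313391926341), np.float64(233.99499589623562), np.float64(144.21552039022893), np.float64(235.25058408809386)]
yaw rim y -0.061213414986934764
yaw rim x -0.05342585706930027
bar [547.7 354.1 123.3] 0.7436712457798335 [535.6 134.2 119.2] 0.6959350864138468 220.26499859579926 yaw -0.05492543309254358
board [ 578.4 -161.8  213. ] 1.012934400416869 [ 586.8 -312.9  208.7] 0.19661201002156195 yaw 0.055649079218709936
plane210 [ 579.4 -162.5  210. ] [ 586.6 -312.3  210. ] [ 578.5 -166.   210. ] [ 586.6 -310.8  210. ] foot [ 579.2 -166.    10. ]
```

```bash
python3 -m crank '[[0,0,-40,0,95],[23,-10,-57,-7,95],[55,-24,-57,-14,95],[90,-38,-57,-21,95],[125,-53,-57,-28,95],[159,-68,-57,-35,95],[194,-83,-57,-42,95],[229,-97,-57,-49,95],[263,-112,-57,-56,95],[298,-127,-57,-63,95]]'
cat > to.py <<'E'
# to.py x y z yaw: tool-axes shift and turn (deg) from the measured pose
import sys;from h import *
from scipy.spatial.transform import Rotation as Ro
s=env.state();R=Ro.from_euler("xyz",s["tcp_rot"]).as_matrix()
x,y,z,w=map(float,sys.argv[1:5])
d=R.T@(np.array([x,y,z])-s["eef_pos"]);yaw=np.degrees((s["tcp_rot"][2]-w+np.pi)%(2*np.pi)-np.pi)
print("t",round(s["t"],2),"pos",s["eef_pos"].round(1),"rot",s["tcp_rot"].round(4),"F",s["ft_force"].round(1),"open",round(s["opening"]*95.1,1),"grip",round(s["grip_force"],1),"q6",s["joints"][5].round(2),"\nshift",d.round(1),"turn",round(yaw,2))
E
python3 to.py 583 -237.3 290 1.623
```

```text
t: 1.13
eef_pos: [455.6, -359.3, 290.8]
tcp_rot: [3.141, 0.0, 1.466]
ft_force: [0.2, 0.4, -0.5]
opening: 0.998
grip_force: 0.0
t 1.13 pos [ 455.6 -359.3  290.8] rot [3.1415e+00 2.0000e-04 1.4662e+00] F [ 0.2  0.4 -0.5] open 94.9 grip 0.0 q6 -0.68 
shift [134.6 113.9   0.8] turn -8.98
```

```bash
python3 -m crank '[[28,24,0,-4,95],[56,48,0,-9,95],[84,72,0,-9,95],[110,94,0,-9,95],[126,107,0,-9,95],[134,113.5,0,-9,95],[134.6,113.9,0,-9,95],[134.6,113.9,0,-9,95]]'
python3 to.py 583 -237.3 202 1.623
python3 - <<'E'
from h import *
t=env.read_camera("top");s=env.read_camera("side")
a=cv2.resize(t["img"][130:280,320:480],(400,375));b=cv2.resize(s["img"][30:190,220:370],(400,427))
h=np.zeros((430,800,3),np.uint8);h[:375,:400]=a;h[:427,400:]=b;cv2.imwrite("pics/c.png",h)
E
```

```text
t: 1.8
eef_pos: [582.3, -239.7, 290.4]
tcp_rot: [-3.141, 0.0, 1.618]
ft_force: [-1.0, -1.0, -0.7]
opening: 0.995
grip_force: 0.0
t 1.8 pos [ 582.3 -239.7  290.4] rot [-3.1411e+00  1.0000e-04  1.6180e+00] F [-1.  -1.  -0.7] open 94.6 grip 0.0 q6 -0.54 
shift [ 2.4  0.8 88.4] turn -0.29
```

View pics/c.png

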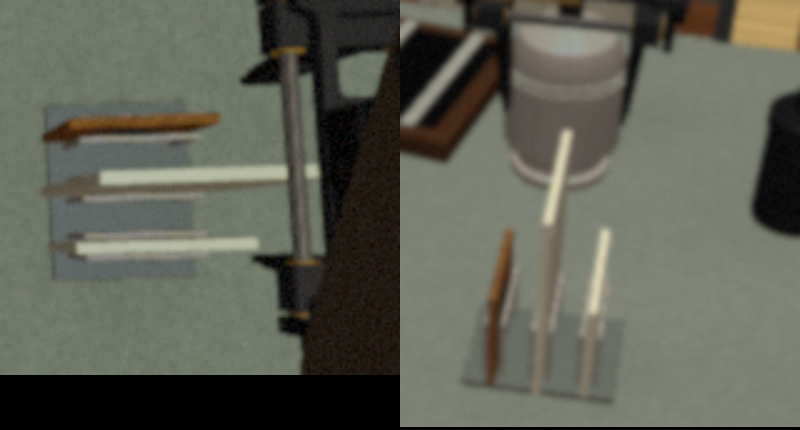

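The open fingers sit above and below the board's top edge in the top view, closing across its thickness, with the neighbouring boards well below. I'll descend and close.

```bash
python3 -m crank '[[1,0.4,25,0,95],[2,0.8,55,0,95],[2,0.8,80,0,95],[2,0.8,88,0,60],[2,0.8,88,0,30],[2,0.8,88,0,5],[2,0.8,88,0,0],[2,0.8,88,0,0],[2,0.8,88,0,0],[2,0.8,88,0,0]]'
python3 to.py 583 -237.3 350 1.623
```

```text
t: 2.73
eef_pos: [583.6, -237.6, 203.5]
tcp_rot: [3.14, 0.001, 1.617]
ft_force: [0.4, 0.5, 0.4]
opening: 0.566
grip_force: 0.0
t 2.73 pos [ 583.6 -237.6  203.5] rot [3.1405e+00 8.0000e-04 1.6175e+00] F [0.4 0.5 0.4] open 53.8 grip 0.0 q6 -0.54 
shift [   0.2   -0.4 -146.5] turn -0.32
```

Fingers are still closing.

```bash
python3 -m crank '[[0,0,0,0,0],[0,0,0,0,0],[0,0,0,0,0],[0,0,0,0,0],[0,0,0,0,0],[0,0,0,0,0],[0,0,0,0,0],[0,0,0,0,0],[0,0,0,0,0],[0,0,0,0,0]]'
python3 to.py 583 -237.3 350 1.623
```

```text
t: 3.57
eef_pos: [583.4, -237.5, 202.6]
tcp_rot: [-3.142, 0.0, 1.617]
ft_force: [0.2, 0.9, -1.4]
opening: 0.083
grip_force: 30.0
t 3.57 pos [ 583.4 -237.5  202.6] rot [-3.1415e+00  1.0000e-04  1.6174e+00] F [ 0.2  0.9 -1.4] open 7.9 grip 30.0 q6 -0.54 
shift [   0.2   -0.4 -147.4] turn -0.32
```

Gripped at 7.9 mm, which matches the board's thickness. Next, pull straight up.

```bash
python3 -m crank '[[0,0,-5,0,0],[0,0,-15,0,0],[0,0,-30,0,0],[0,0,-47,0,0],[0,0,-65,0,0],[0,0,-85,0,0],[0,0,-105,0,0],[0,0,-125,0,0],[0,0,-140,0,0],[0,0,-147,0,0]]'
python3 to.py 603.1 239.2 350 1.514
```

```text
t: 4.4
eef_pos: [583.6, -237.6, 352.7]
tcp_rot: [3.139, 0.002, 1.617]
ft_force: [-0.1, 0.6, -1.5]
opening: 0.083
grip_force: 30.0
t 4.4 pos [ 583.6 -237.6  352.7] rot [3.1386e+00 1.9000e-03 1.6174e+00] F [-0.1  0.6 -1.5] open 7.9 grip 30.0 q6 -0.54 
shift [475.3  41.7   2. ] turn 5.93
```

```bash
python3 -m crank '[[8,0.7,0,0,0],[25,2,0,0,0],[50,4,0,0,0],[78,7,0,1,0],[106,9,0,1,0],[134,12,0,2,0],[162,14,0,2,0],[190,17,0,2,0],[218,19,0,3,0],[246,22,0,3,0]]'
python3 -m crank '[[28,2,0,0,0],[56,5,0,1,0],[84,7,0,1,0],[112,10,0,2,0],[140,12,0,2,0],[168,15,0,2,0],[196,17,0,3,0],[214,18,0,3,0],[220,19,0,3,0],[220,19,0,3,0]]'
python3 to.py 603.1 239.2 250 1.514
python3 - <<'E'
from h import *
t=env.read_camera("top");s=env.read_camera("side")
h=np.zeros((384,800,3),np.uint8);h[:,:400]=t["img"][:,40:440];h[:,400:]=s["img"][:,60:460];cv2.imwrite("pics/d.png",h)
cv2.imwrite("pics/d_side.png",s["img"]);cv2.imwrite("pics/d_top.png",t["img"])
E
```

```text
t: 5.23
eef_pos: [592.8, 12.1, 348.4]
tcp_rot: [-3.139, -0.0, 1.565]
ft_force: [0.5, -0.9, -2.3]
opening: 0.083
grip_force: 30.0
t: 6.07
eef_pos: [613.1, 231.3, 348.2]
tcp_rot: [-3.14, 0.001, 1.515]
ft_force: [0.6, -1.1, -2.0]
opening: 0.083
grip_force: 30.0
t 6.07 pos [613.1 231.3 348.2] rot [-3.1395e+00  5.0000e-04  1.5154e+00] F [ 0.6 -1.1 -2. ] open 7.9 grip 30.0 q6 0.32 
shift [  7.3 -10.2  98.2] turn 0.08
```

View pics/d.png

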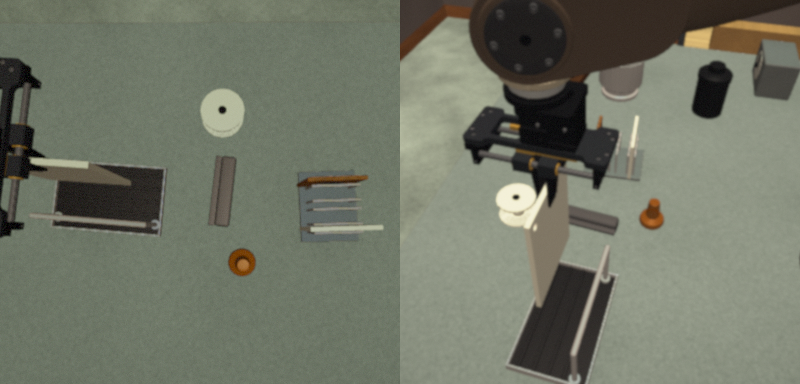

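The board hangs from the gripper over the tray. In the top view its lower right corner is at (170,184) full-frame, ahead of the bar. I'll correct x/y and go down until the edge is just above the ribs, then check.

```bash
python3 -m crank '[[2,-3,10,0,0],[5,-7,30,0,0],[7,-10,50,0,0],[7.5,-10,70,0,0],[7.5,-10,90,0,0],[7.5,-10,105,0,0],[7.5,-10,114,0,0],[7.5,-10,118,0,0],[7.5,-10,118,0,0],[7.5,-10,118,0,0]]'
python3 to.py 603.1 239.2 200.6 1.514
python3 - <<'E'
from h import *
t=env.read_camera("top");s=env.read_camera("side")
p=env.state()["eef_pos"];w=env.state()["tcp_rot"][2]-np.pi/2
c,sn=np.cos(w),np.sin(w)
for yy in(75,-75):
  P=[p[0]-sn*yy,p[1]+c*yy,p[2]-192.6]; print("expected bottom corner",yy,np.round(P,1),"top",proj(t,P).round(1),"side",proj(s,P).round(1))
h=np.zeros((600,800,3),np.uint8)
a=cv2.resize(t["img"][145:245,60:210],(400,267),interpolation=2);b=cv2.resize(s["img"][180:384,150:284],(400,600)[:1]+(600,),interpolation=2)
h[:267,:400]=a;h[:600,400:]=b;cv2.imwrite("pics/e.png",h)
E
```

```text
t: 7.0
eef_pos: [604.8, 237.0, 232.2]
tcp_rot: [3.141, -0.0, 1.512]
ft_force: [1.2, 0.6, -1.4]
opening: 0.084
grip_force: 30.0
t 7.0 pos [604.8 237.  232.2] rot [ 3.1407e+00 -2.0000e-04  1.5123e+00] F [ 1.2  0.6 -1.4] open 8.0 grip 30.0 q6 0.33 
shift [ 2.1 -1.9 31.6] turn -0.1
expected bottom corner 75 [609.3 312.1  40. ] top [112.1 187. ] side [206.1 343. ]
expected bottom corner -75 [600.6 162.3  40. ] top [182.1 192.4] side [231.5 274.1]
```

View pics/e.png

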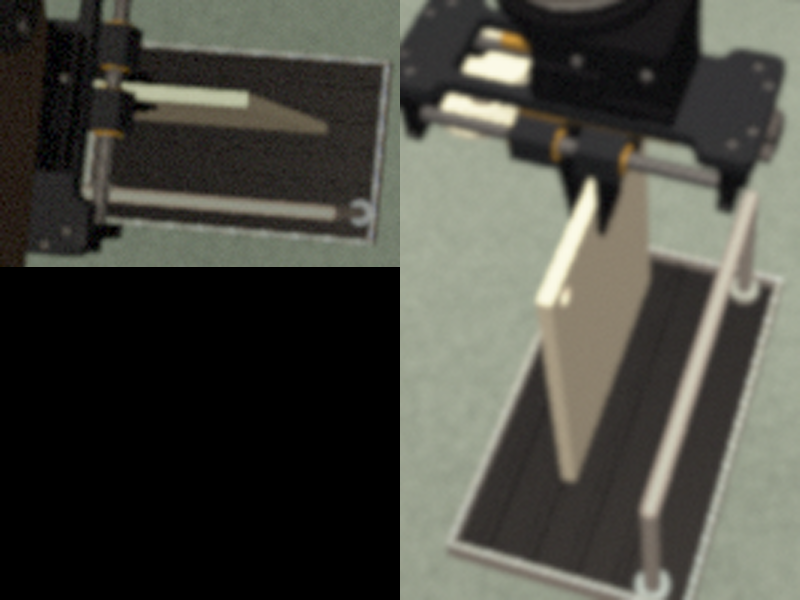

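The board's lower corner shows in the top view at (182.6,193) and in the side view at (206.3,343). Both match the predicted positions to within 1 px, so it hangs upright as modelled. I'll lower it into the groove.

```bash
python3 -m crank '[[1,-1,6,0,0],[2,-1.9,12,0,0],[2,-1.9,18,0,0],[2,-1.9,22,0,0],[2,-1.9,25,0,0],[2,-1.9,27,0,0],[2,-1.9,29,0,0],[2,-1.9,30,0,0],[2,-1.9,31,0,0],[2,-1.9,31,0,0]]'
python3 to.py 603.1 239.2 200.6 1.514
```

```text
t: 7.93
eef_pos: [602.9, 239.3, 200.7]
tcp_rot: [3.141, -0.0, 1.513]
ft_force: [0.0, -0.1, -1.7]
opening: 0.084
grip_force: 30.0
t 7.93 pos [602.9 239.3 200.7] rot [ 3.1412 -0.      1.5127] F [ 0.  -0.1 -1.7] open 8.0 grip 30.0 q6 0.33 
shift [-0.1  0.2  0.1] turn -0.07
```

```bash
python3 -m crank '[[0,0,0.5,0,0],[0,0,1,0,0],[0,0,1.5,0,0],[0,0,2,0,0],[0,0,2,0,0],[0,0,2,0,0]]'
python3 to.py 603.1 239.2 198.6 1.514
```

```text
t: 8.43
eef_pos: [603.3, 239.3, 200.6]
tcp_rot: [3.139, -0.001, 1.513]
ft_force: [-2.8, -1.9, 12.4]
opening: 0.084
grip_force: 30.0
t 8.43 pos [603.3 239.3 200.6] rot [ 3.1392e+00 -6.0000e-04  1.5127e+00] F [-2.8 -1.9 12.4] open 8.0 grip 30.0 q6 0.33 
shift [-0.1 -0.2  2. ] turn -0.08
```

Floor contact: +12 N with the board still gripped. I'll ease the press slightly, then loosen the fingers to a loose fork around the top edge.

```bash
python3 -m crank '[[0,0,0,0,0],[0,0,-1,0,0],[0,0,-1,0,0],[0,0,-1,0,12],[0,0,-1,0,16],[0,0,-1,0,20],[0,0,-1,0,24],[0,0,-1,0,24],[0,0,-1,0,24],[0,0,-1,0,24]]'
python3 to.py 599.2 239.4 200.6 1.514
python3 -m crank '[[0,-2,0,0,24],[0,-4,0,0,24],[0,-6,0,0,24],[0,-8,0,0,24],[0,-10,0,0,24],[0,-12,0,0,24],[0,-14,0,0,24],[0,-16,0,0,24],[0,-18,0,0,24],[0,-20,0,0,24]]'
python3 - <<'E'
from h import *
t=env.read_camera("top");s=env.read_camera("side")
h=np.zeros((600,800,3),np.uint8)
a=cv2.resize(t["img"][145:245,60:210],(400,267),interpolation=2);b=cv2.resize(s["img"][180:384,150:284],(400,600),interpolation=2)
h[:267,:400]=a;h[:600,400:]=b;cv2.imwrite("pics/f.png",h)
E
```

```text
t: 9.27
eef_pos: [602.8, 239.4, 199.5]
tcp_rot: [-3.141, 0.0, 1.513]
ft_force: [0.5, 0.6, -0.6]
opening: 0.251
grip_force: 0.0
t 9.27 pos [602.8 239.4 199.5] rot [-3.1415e+00  1.0000e-04  1.5127e+00] F [ 0.5  0.6 -0.6] open 23.9 grip 0.0 q6 0.33 
shift [-0.2 -3.6 -1.1] turn -0.07
t: 10.1
eef_pos: [582.7, 240.5, 199.6]
tcp_rot: [3.142, 0.0, 1.513]
ft_force: [0.1, -0.2, 1.0]
opening: 0.249
grip_force: 0.0
```

View pics/f.png

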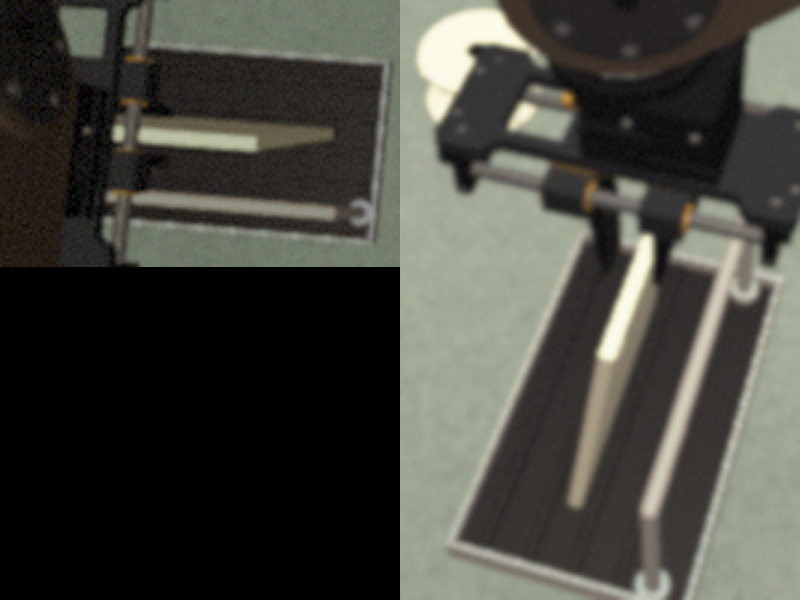

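The board has tipped back and rests on the robot-side finger. Its lower edge is still in the middle groove, with its near lower corner at zoomed (575,505). I'll keep lowering it onto the bar.

```bash
python3 -m crank '[[0,-3,0,0,24],[0,-6,0,0,24],[0,-9,0,0,24],[0,-12,0,0,24],[0,-15,0,0,24],[0,-18,0,0,24],[0,-21,0,0,24],[0,-24,0,0,24],[0,-27,0,0,24],[0,-30,0,0,24]]'
python3 -m crank '[[0,-3,0,0,24],[0,-6,0,0,24],[0,-9,0,0,24],[0,-12,0,0,24],[0,-15,0,0,24],[0,-18,0,0,24],[0,-21,0,0,24],[0,-23,0,0,24],[0,-25,0,0,24],[0,-25,0,0,24]]'
python3 - <<'E'
from h import *
t=env.read_camera("top");s=env.read_camera("side")
h=np.zeros((600,800,3),np.uint8)
a=cv2.resize(t["img"][145:245,60:210],(400,267),interpolation=2);b=cv2.resize(s["img"][180:384,150:284],(400,600),interpolation=2)
h[:267,:400]=a;h[:600,400:]=b;cv2.imwrite("pics/g.png",h)
E
```

```text
t: 11.03
eef_pos: [552.6, 242.3, 199.6]
tcp_rot: [3.142, 0.0, 1.513]
ft_force: [-0.3, 0.4, -0.3]
opening: 0.25
grip_force: 0.1
t: 11.87
eef_pos: [527.6, 243.7, 199.6]
tcp_rot: [-3.141, 0.0, 1.513]
ft_force: [-0.1, -0.2, 0.6]
opening: 0.25
grip_force: 0.3
```

View pics/g.png

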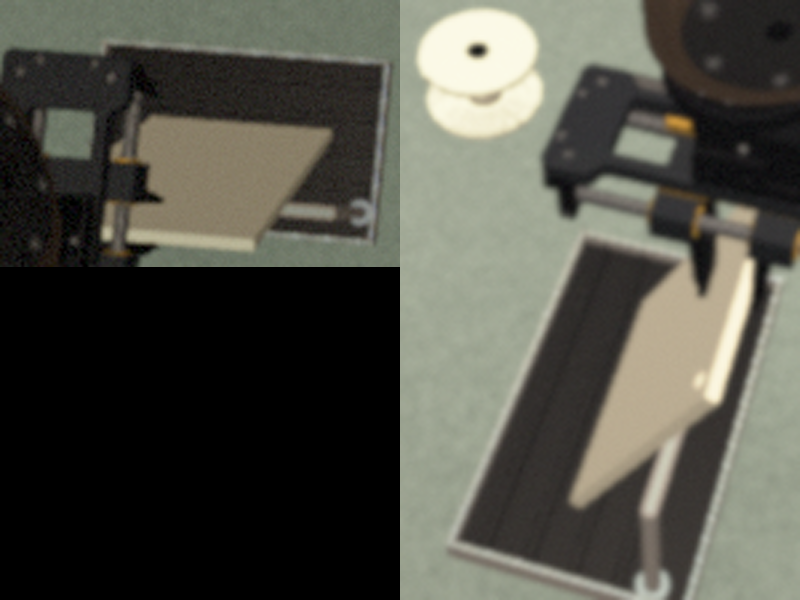

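The board leans back close to the bar, bottom corner still at (575,505). I'll move a little further so it comes off the back finger.

```bash
python3 -m crank '[[0,-1,0,0,24],[0,-2,0,0,24],[0,-3,0,0,24],[0,-3,0,0,24]]'
python3 -m crank '[[0,-1,0,0,24],[0,-2,0,0,24],[0,-3,0,0,26],[0,-3,0,0,28],[0,-3,0,0,30],[0,-3,0,0,30]]'
python3 -m crank '[[0,0,-4,0,30],[0,0,-10,0,30],[0,0,-20,0,30],[0,0,-35,0,30],[0,0,-60,0,30],[0,0,-90,0,30],[0,0,-115,0,30],[0,0,-130,0,30],[0,0,-130,0,30]]'
python3 - <<'E'
from h import *
np.set_printoptions(precision=1,suppress=True)
t=env.read_camera("top");s=env.read_camera("side")
h=np.zeros((600,800,3),np.uint8)
a=cv2.resize(t["img"][145:245,60:210],(400,267),interpolation=2);b=cv2.resize(s["img"][180:384,150:284],(400,600),interpolation=2)
h[:267,:400]=a;h[:600,400:]=b;cv2.imwrite("pics/i.png",h)
E
```

```text
t: 12.3
eef_pos: [524.8, 243.9, 199.6]
tcp_rot: [-3.142, 0.0, 1.513]
ft_force: [0.8, 0.4, 0.3]
opening: 0.252
grip_force: 0.0
t: 12.8
eef_pos: [522.0, 244.0, 199.6]
tcp_rot: [3.141, 0.0, 1.513]
ft_force: [0.1, -0.5, -0.0]
opening: 0.313
grip_force: 0.0
t: 13.55
eef_pos: [522.7, 244.3, 334.0]
tcp_rot: [3.136, -0.002, 1.513]
ft_force: [0.2, -0.2, -0.4]
opening: 0.317
grip_force: 0.0
```

View pics/i.png

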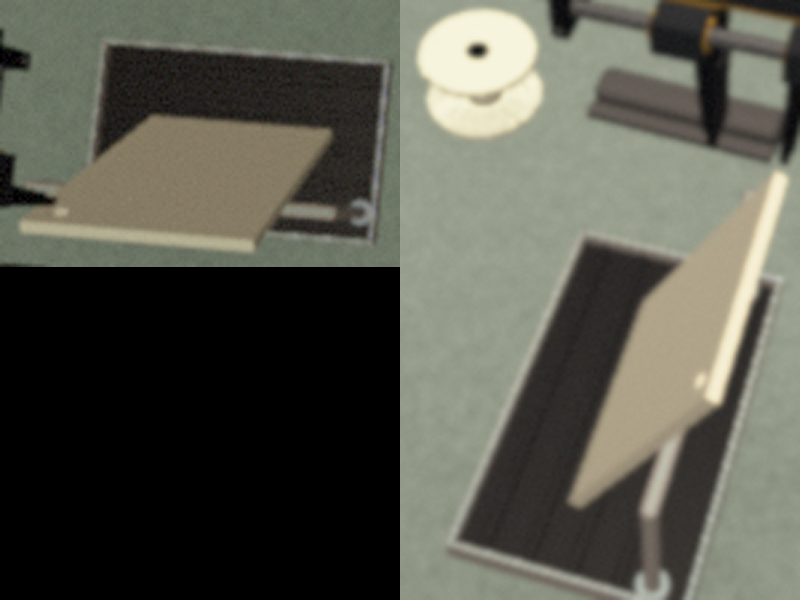

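The board stands on the bar by itself with the fingers well clear. One quick numeric check of lean and position using the corners: top view (150,115), (332,130), (22,222), (255,242); side view (570,500), (710,395).

```bash
python3 - <<'E'
from h import *
np.set_printoptions(precision=1,suppress=True)
t=env.read_camera("top");s=env.read_camera("side")
T=lambda x,y:np.array([x,y])/2.667+[60,145]-.3
S=lambda x,y:np.array([(x-400)/2.985+150,y/2.941+180])-.3
C,w=np.array([591.1,239.9]),-.057
M=np.array([[np.cos(w),np.sin(w)],[-np.sin(w),np.cos(w)]])
def tr(P): return np.r_[M@(P[:2]-C)-[12,0],P[2]-8]
B,e1=two(t,T(150,115),s,S(570,500));Q,e2=two(t,T(22,222),s,S(710,395))
B,Q=tr(B),tr(Q);print("front-bottom",B,e1,"front-top",Q,e2,"lean",np.degrees(np.arctan2(B[0]-Q[0],Q[2]-B[2])))
r,l=tr(plane(t,T(332,130),11)),tr(plane(t,T(150,115),11));print("bottom corners",r,l,"mid y",(r+l)[1]/2,"skew deg",np.degrees(np.arctan2((l-r)[0],(l-r)[1])))
st=env.state();print(st["t"],st["eef_pos"],st["ft_force"])
E
```

```text
front-bottom [ 2.2 75.   7.9] 0.7143692181980907 front-top [-82.6  73.1 184.8] 0.5314924951348641 lean 25.615029556246018
bottom corners [  1.9 -74.8   3. ] [ 2.9 77.2  3. ] mid y 1.1858711364225698 skew deg 0.38405228425570354
13.75 [521.6 243.9 328.6] [ 0.2  0.  -0.6]
```

Lean is 25.6°, the lower edge is about 2 mm from the groove centre (front edge measured, so the middle is closer to −1 to −2 mm), y is about 1 mm and the skew is 0.4°. All of these are within limits, so I'm handing in.

```bash
python3 -c "
from cell import env
print(env.job_done())"
```

```text
the job is handed in; nothing more can be done
None
```

The job is handed in: the squeegee board stands by itself in the middle groove, resting on the bar at about 25.6° by camera measurement and square to the bar within 0.4°, and the gripper is clear; no verdict was returned.

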